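Gauge a standoff, bring its bin to the front and hold the carousel

ROBOT

A 7-joint arm with a two-finger parallel gripper is mounted at the origin on the work surface. World frame = base frame: x ahead of the robot, y to its left, z up, the work surface at z = 0. Lengths are in m, angles in rad, forces in N, time in s.
With the tool pointing down it reaches from about 0.4 to 0.875 m from the base axis. Payload 19.3 kg.
Tool frame: the origin (TCP) lies on the centre line of the jaws, within the pads' length; the fingertips stand 17 mm ahead of it and the grasp point (between the pads) lies 2 mm behind it (manip.tcp_to_tips is the distance from the TCP to the fingertips, in m); z points along the fingers, y is the line along which they close (so a half turn about z gives the same grasp; the last joint's range is limited). The gripper opens to 85 mm and grips with 20 to 120 N. Pads are 22 mm wide; open, the fingers measure 114 mm over their backs; the gripper's body (76 mm by 85 mm) begins 54 mm behind the grasp point. The pads swing forward as they close: fully open they stand 13 mm farther back than shut.
Start: joints at [-1.34, 0.521, -0.036, 1.599, 0.021, 1.021, -0.113], TCP at [0.185, 0.597, 0.248] pointing down, gripper open.
Joint ranges: [-2.91, 2.91], [-0.3, 2.13], [-1.5, 1.42], [0.17, 2.43], [-1.26, 4.41], [0.16, 1.93], [-2.52, 2.52]. Speed limits (rad/s): [1.89, 1.89, 2.39, 2.39, 3.01, 3.01, 3.01].

INTERFACE

Orientations are given as a unit quaternion [x, y, z, w].
In Python, from workcell import manip gives the robot as it stands. The module is installed in compiled form; this text tells all that it offers.
- The arm moves only by the tool servo_tool, never from a script. Its argument "motion" is a list of rows, each a list of 3 entries, a list of its own where there are three numbers: the shift along the world's x, y, z in mm, then the turn about the world's z in rad, then the closure, from 0 (fully open) to 1 (shut). In form: [[[tx, ty, tz], turn, jaw], ...]. A call has exactly 8 rows; each row shifts and turns the commanded pose from where the row before left it; what a row does not reach is not made up. A row lasts 1/12 s, in which the tool goes at most 41.7 mm and 7.16 degrees, less where a joint would pass 70% of its speed; a pose out of reach is approached as far as the arm can. A call with a gripper value outside its range is refused whole. The fingers move at their own pace and stop on an object; "force" is the grip in N (left out, the last holds). Time passes only in rows, so rows that do not move let the fingers close, or fill a call up. It gives the time, the measured TCP pose, the force, the opening and the grip force at its end, in the units of the state.
- manip.state(): the state, without advancing time (a new reading comes with each control period).
- manip.camera(name): name is "scene" or "top" or "wrist"; returns a dict with "image" (384x512x3 uint8, red, green, blue), "depth" (384x512 float32, m along the optical axis (not along the pixel's ray), 0 where there is no reading), "mtx" (3x3 intrinsics, pixels), "pose" (4x4, takes a point from camera to world coordinates); the wrist camera has in their place "mount" (4x4, takes a point from camera to tool coordinates, whose origin is the TCP and whose axes are the flange's). Camera axes: x right, y down, z forward; pixel columns grow to the right and rows downward; lengths in m; the calibration is good to about 2 mm. The wrist camera is an equidistant fisheye: a pixel r from the principal point sees the ray r / f radians off the axis. A picture is of the moment at which its call begins: read the wrist's pose just before it.
- manip.job_done(): hands the job in; it is judged then, once.
The state is a dict: "clock": time; "joint_pos": joint angles; "dq": joint speeds; "joint_torque": joint torques, N m; "ee_pos": TCP position; "eef_rot": TCP orientation; "wrist_force": force on the tool from outside, world axes, zero at the start; "moment": the same for the moment, N m; "width": finger opening in m; "grasp_force": force on a finger pad.
Only numpy, scipy, OpenCV 4.12 (cv2) and the standard library are available. Lean on these libraries where they do the work, as an engineer would, in place of code of your own. Each camera call takes 0.05 s, during which the arm holds its last target. There are 200 camera calls.

TASK

Press down the knob of the height gauge until its foot rests on the standoff beneath it, keep it there a moment to read the height, and let it spring back up. Then turn the desk carousel so that this standoff's bin faces squarely front, over the tongue of the carousel's base: the low square bin if it is the short standoff (25 mm), the tall square bin if it is the long one (45 mm). Finish while gripping the carousel by the upright fin handle on top, holding it still with the bin at the front; leave both standoffs and everything else on the desk where they are.

Things in the scene. Friction and masses are not known exactly. Their poses are not given: they have to be found in the camera images.
- plunger (a joint): Height gauge's sprung plunger, slides straight down. 0 m = fully up, foot underside 70 mm above the anvil; grows as it is pressed (max 0.062). Height of the part under the foot = 70 mm minus the reading when the foot rests on it (reads about 0.045 on the short standoff, 0.025 on the long). The spring pushes back about 1 N at the top and 3.6 N at 0.045 m and returns it to 0 when let go.
- plunger_top (a point): Centre of the flat top of the gauge's black round knob (36 mm across, 16 mm high, on a 10 mm steel rod); 190 mm above the desk when up. The gauge's aluminium arm below it has its top 125 mm above the desk (32 mm wide, running from the rod to the column, whose axis is 85 mm away on the far side); nothing of the gauge is higher.
- foot (a point): Steel foot of the gauge, a disc 28 mm across and 8 mm thick at the lower end of the rod, moving with the plunger; this point is the centre of its underside.
- anvil (a point): Point on the gauge's 6 mm thick base plate (155 x 190 mm) straight under the foot, where the standoff to be gauged stands; 6 mm above the desk. The plate has a parking place for the other standoff, 90 mm to the side along the point's +y axis.
- short_standoff: Loose plain aluminium cylinder, 26 mm diameter, 25 mm high; origin at the centre of its underside. Stands either under the gauge's foot or on the parking place.
- long_standoff: Loose plain aluminium cylinder, 26 mm diameter, 45 mm high; origin at the centre of its underside. Stands in whichever of the two places the short one does not.
- turntable (a joint): Angle of the carousel's turntable on its base (rad), positive anticlockwise seen from above; moves stiffly (friction 0.08 N m), stays where it is left, stops only at +-6.28. At +pi/2 the tall square bin is squarely at the front, at -pi/2 the low square bin.
- handle (a point): Upright aluminium fin on the carousel's axis, 50 mm long (its x), 14 mm thick (its y), 40 mm high (z); this point is its centre, 170 mm above the desk. It turns with the turntable. Seen from it the tall square bin lies to +y, the low square bin to -y, two round cups to +x and -x. It stands on a 16 mm post; the highest bin's rim is 118 mm above the desk. The turntable is 188 mm across.
- tall_bin_front (a point): Point on the turntable just outside the outer face of the tall square bin (50 x 50 mm, 100 mm high, white), 88 mm from the axis.
- low_bin_front (a point): Point on the turntable just outside the outer face of the low square bin (50 x 50 mm, 45 mm high, white), 88 mm from the axis.
- front_mark (a point): Fixed front point of the carousel's base, 88 mm from the axis, where the right bin's front point must come. An aluminium tongue (30 mm wide, with a thin black line) sticks out of the round base here, roughly towards the robot, ending 145 mm from the axis.
- mug: Blue ceramic mug, 80 mm across, 90 mm high, to be left alone; origin at the centre of its underside.
- stapler: Steel stapler, 150 x 36 x 57 mm, to be left alone; origin at the centre of its underside.
- tape_dispenser: Aluminium tape dispenser, 140 x 55 x 91 mm, to be left alone; origin at the centre of its underside.
- pen_cup: Green plastic pen cup, 76 mm across, 100 mm high (170 mm with the pens), to be left alone; origin at the centre of its underside.
- mouse: Black computer mouse, about 85 x 60 x 34 mm, to be left alone; origin on its underside.
- eraser: Eraser in a sleeve, 50 x 20 x 12 mm, to be left alone; origin at the centre of its underside.
Mind the look-alikes: they are no part of the job. Leave any pink look-alike of the long_standoff alone. What is shaped like the part that bears plunger but purple is not meant.

How it is judged:
On the way, in this order (a step that is already met when the one before it is completed fails the run):
1. the gauge's foot rests on the standoff beneath it ((contact force between plunger_c0 and short_standoff above 0.7 N or contact force between plunger_c0 and long_standoff above 0.7 N)), for 0.3 s.
2. the gauge has sprung back up (value of joint plunger below 0.004 m), for 0.1 s.
3. the gauged standoff's bin stands at the front, the fingers gripping the handle (((horizontal distance between short_standoff and anvil below 0.02 m and horizontal distance between low_bin_front and front_mark below 0.014 m) or (horizontal distance between long_standoff and anvil below 0.02 m and horizontal distance between tall_bin_front and front_mark below 0.014 m)) and contact force between the fingers and turntable_c0 above 3 N), for 0.2 s.
At the end, for the whole second after the job is handed in: The gauged standoff's bin (short: low, long: tall) is within 14 mm (9 degrees) of the front mark, fingers press the handle with over 3 N, turntable slower than 0.1 rad/s, gauge up again (under 4 mm), both standoffs upright within 15 mm of their start (all of step 3 and velocity of joint turntable between -0.1 and 0.1 rad/s and value of joint plunger below 0.004 m and distance of each of short_standoff, long_standoff from where it was at the start of the episode below 0.015 m and angle between each of short_standoff, long_standoff's own z axis and vertical below 0.1 rad); the arm keeps its last pose, push and grip.
It fails at once if a bystander (mug, stapler, tape dispenser, pen cup, mouse or eraser) is shoved more than 30 mm (distance of any of mug, stapler, tape_dispenser, pen_cup, mouse, eraser from where it was at the start of the episode above 0.03 m).
It also fails if it takes over 59 s, if anything falls off the work surface, if the arm or the gripper's body presses on something with over 40 N, if the wrist force passes 120 N, or if a joint passes its speed limit or range.

## Working session

There is one attempt and no reset: what is moved stays moved. The work goes in short steps, Python scripts to look and compute and a tool call to move; the robot and the scene stay as the last step left them, time stands still between calls to the robot, and variables do not carry over. Pictures are saved under pics/ and viewed, at most 10 in all, crops included, and the job is handed in when it is done.

Besides the shell and the picture viewer there is one more tool, called as name(argument=value, ...), one argument or row to a line, values as JSON. servo_tool: Moves the arm, as the interface text tells. Its arguments: {"type":"object","properties":{"motion":{"type":"array"},"force":{"type":"number"}},"required":["motion"]}

```bash
mkdir -p pics; cat > h.py <<'E'
import numpy as np, cv2
from workcell import manip
def snap(n,f):
    c=manip.camera(n); np.savez(f'pics/{f}.npz',**c); cv2.imwrite(f'pics/{f}.png',c['image'][:,:,::-1]); return c
def cloud(c):
    d=c['depth'];v,u=np.indices(d.shape);K=c['mtx']
    p=np.stack([(u-K[0,2])/K[0,0]*d,(v-K[1,2])/K[1,1]*d,d],-1)
    return p@c['pose'][:3,:3].T+c['pose'][:3,3]
E
python3 - <<'E'
from h import *
a=snap('scene','s');b=snap('top','t')
cv2.imwrite('pics/both.png',cv2.resize(np.vstack([a['image'],b['image']])[:,:,::-1],(400,600)))
for c in(a,b): print(c['pose'].round(3).tolist())
s=manip.state();print({k:np.round(v,3).tolist() for k,v in s.items()})
E
```

```text
[[0.455, 0.627, -0.632, 1.211], [0.891, -0.31, 0.333, -0.463], [0.013, -0.714, -0.7, 0.96], [0.0, 0.0, 0.0, 1.0]]
[[-0.019, -0.992, 0.124, 0.336], [-1.0, 0.017, -0.011, -0.077], [0.009, -0.125, -0.992, 1.564], [0.0, 0.0, 0.0, 1.0]]
{'clock': 0.1, 'joint_pos': [-1.34, 0.522, -0.036, 1.6, 0.021, 1.021, -0.113], 'dq': [-0.002, -0.002, -0.001, -0.001, -0.0, -0.0, 0.001], 'joint_torque': [0.003, -92.848, 1.984, -37.054, 0.018, 0.005, -0.0], 'ee_pos': [0.185, 0.597, 0.248], 'eef_rot': [0.15, 0.989, -0.0, -0.0], 'wrist_force': [-0.004, -0.484, -0.034], 'moment': [0.008, -0.023, -0.018], 'grasp_force': 0.0, 'width': 0.085}
```

View pics/s.png

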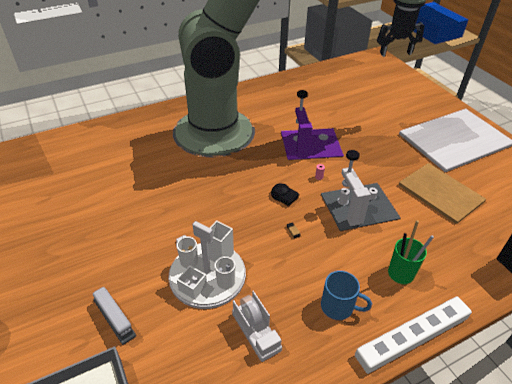

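View pics/t.png

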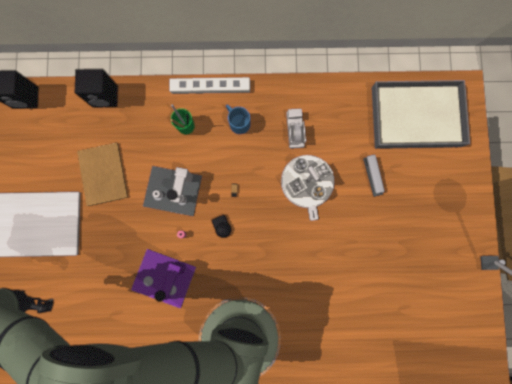

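The real gauge is the grey one: its knob is at scene (352,155) and top (171,195). The purple gauge at scene (312,140) is the look-alike, and the pink cylinder at scene (320,172) is a decoy. The carousel is at scene (207,265) and top (308,182), with its tongue at top (313,213). Next I'll enlarge both to confirm.

```bash
python3 - <<'E'
from h import *
a=dict(np.load('pics/s.npz'));b=dict(np.load('pics/t.npz'))
cr=lambda c,x0,y0,w,h:cv2.resize(c['image'][y0:y0+h,x0:x0+w,::-1],(400,300),interpolation=cv2.INTER_CUBIC)
cv2.imwrite('pics/crop.png',np.vstack([np.hstack([cr(a,310,145,100,75),cr(b,133,160,80,60)]),np.hstack([cr(a,150,215,120,90),cr(b,268,146,100,75)])]))
A=cloud(a).reshape(-1,3);B=cloud(b).reshape(-1,3)
def cen(P,lo,hi,x,y,r): 
    m=(P[:,2]>lo)&(P[:,2]<hi)&(np.hypot(P[:,0]-x,P[:,1]-y)<r);q=P[m];return m.sum(),q.mean(0).round(4).tolist() if len(q) else 0,(q.min(0)+q.max(0)).round(4)/2 if len(q) else 0
Pa,Pb=cloud(a),cloud(b)
print('knob',Pa[155,352],Pb[195,171],'car',Pb[182,308],'tongue',Pb[216,313],'stand',Pa[196,343],Pa[191,373])
k=Pb[195,171]
for P in(A,B):
    print('knobtop',cen(P,.182,.2,k[0],k[1],.06))
    c=Pb[182,308]; print('fin',cen(P,.155,.2,c[0],c[1],.12)); print('table+base',cen(P,.008,.03,c[0],c[1],.16))
    m=(P[:,2]>.15)&(np.hypot(P[:,0]-c[0],P[:,1]-c[1])<.1);q=P[m][:,:2]
    if m.sum()>4: w,v=np.linalg.eigh(np.cov(q.T));print('fin axis deg',np.degrees(np.arctan2(v[1,1],v[0,1])),np.sqrt(w))
E
```

```text
knob [0.50633654 0.19695936 0.19063369] [0.49725332 0.20579308 0.18552735] car [ 0.55558193 -0.26167856  0.02105154] tongue [ 0.43104174 -0.27684221  0.0134149 ] stand [0.51060398 0.19165083 0.04083561] [0.52644558 0.29025508 0.03237329]
knobtop (np.int64(103), [0.503, 0.2022, 0.1877], array([0.50225, 0.2032 , 0.1869 ]))
fin (np.int64(275), [0.5682, -0.2606, 0.1774], array([ 0.56565, -0.2593 ,  0.1734 ]))
table+base (np.int64(2080), [0.5919, -0.2696, 0.017], array([ 0.56545, -0.25925,  0.01905]))
fin axis deg -146.56874136128351 [0.0038177  0.01509171]
knobtop (np.int64(94), [0.4997, 0.2019, 0.1897], array([0.5001 , 0.20235, 0.18985]))
fin (np.int64(90), [0.5607, -0.2591, 0.1846], array([ 0.56195, -0.2598 ,  0.1765 ]))
table+base (np.int64(1611), [0.5567, -0.2585, 0.018], array([ 0.55965, -0.26365,  0.019  ]))
fin axis deg -149.75109006159724 [0.00438423 0.01461012]
```

View pics/crop.png

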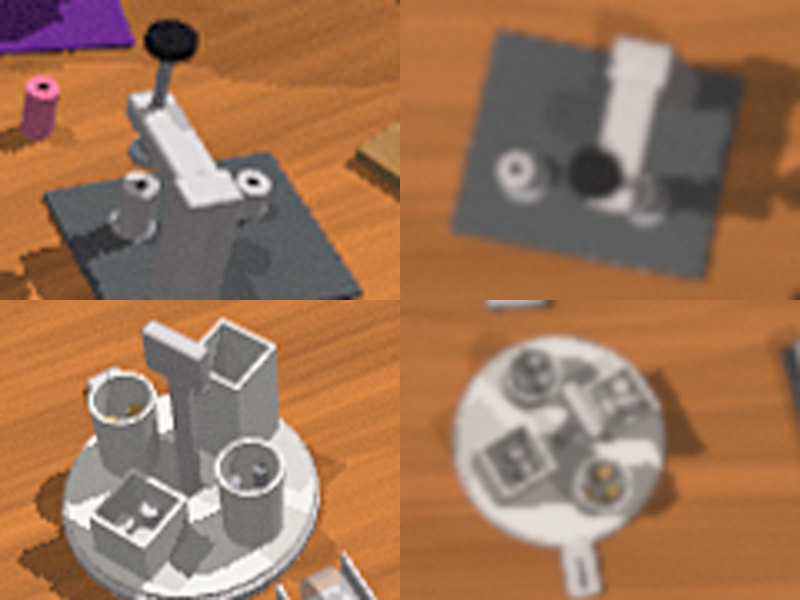

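The crop confirms it. The grey gauge has one standoff under its foot, probably the long one (top about 41 mm or more), and a short one (top 32 mm) parked at (0.526, 0.29). The carousel's fin axis is at about -148°, the tall bin lies at about -58°, and the tongue is at about -173°. I'll go above the knob with the jaws shut.

servo_tool(
  motion=[
    [[25, -31, 0], 0, 1],
    [[25, -31, 0], 0, 1],
    [[25, -31, 0], 0, 1],
    [[25, -31, 0], 0, 1],
    [[25, -31, 0], 0, 1],
    [[25, -31, 0], 0, 1],
    [[25, -31, 0], 0, 1],
    [[25, -31, 0], 0, 1],
  ],
  force=40,
)

```text
clock: 0.77
ee_pos: [0.386, 0.3471, 0.2483]
eef_rot: [0.15, 0.989, -0.0, -0.0]
wrist_force: [0.6, 1.0, 0.4]
width: 0.0
grasp_force: 0.0
```

servo_tool(
  motion=[
    [[29, -29, 0], 0, 1],
    [[29, -29, 0], 0, 1],
    [[29, -29, 0], 0, 1],
    [[20, -29, 0], 0, 1],
    [[8, -28, 0], 0, 1],
    [[0, 0, 0], 0, 1],
    [[0, 0, 0], 0, 1],
    [[0, 0, 0], 0, 1],
  ],
)

```text
clock: 1.43
ee_pos: [0.4998, 0.2055, 0.2481]
eef_rot: [0.15, 0.989, 0.0, -0.0]
wrist_force: [0.9, 0.1, -0.8]
width: 0.0001
grasp_force: 0.0
```

```bash
python3 - <<'E'
from h import *
from scipy.spatial.transform import Rotation as R
s=manip.state();c=snap('wrist','w1');print({k:np.round(v,3).tolist() for k,v in s.items()})
P=cloud(snap('scene','s2'))
m=(P[...,2]>.0)&(P[...,2]<.06)&(abs(P[...,0]-.502)<.03)&(abs(P[...,1]-.2)<.03)
q=P[m];print('standoff region',len(q),np.sort(q[:,2])[::-12].round(3).tolist())
E
```

```text
{'clock': 1.433, 'joint_pos': [-0.562, 0.389, 0.083, 1.828, -0.04, 0.927, 0.809], 'dq': [-0.018, 0.002, -0.006, -0.002, 0.002, 0.002, -0.001], 'joint_torque': [2.77, -76.565, 4.846, -34.481, 0.147, 0.024, 0.098], 'ee_pos': [0.5, 0.206, 0.248], 'eef_rot': [0.15, 0.989, 0.0, -0.0], 'wrist_force': [0.866, 0.141, -0.79], 'moment': [0.058, 0.01, 0.002], 'grasp_force': 0.0, 'width': 0.0}
standoff region 298 [0.055, 0.051, 0.049, 0.048, 0.046, 0.041, 0.034, 0.03, 0.024, 0.018, 0.013, 0.009, 0.008, 0.007, 0.006, 0.006, 0.005, 0.005, 0.005, 0.005, 0.004, 0.003, 0.003, 0.002, 0.002]
```

View pics/w1.png

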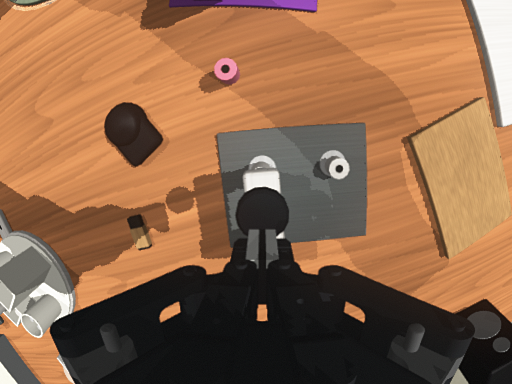

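The knob (263,212) is right under the closed fingertips (262,240), allowing for perspective. I'll press.

servo_tool(
  motion=[
    [[2, -3, 0], 0, 1],
    [[0, 0, -20], 0, 1],
    [[0, 0, -16], 0, 1],
    [[0, 0, -6], 0, 1],
    [[0, 0, -6], 0, 1],
    [[0, 0, -6], 0, 1],
    [[0, 0, -5], 0, 1],
    [[0, 0, -4], 0, 1],
  ],
)

```text
clock: 2.2
ee_pos: [0.5023, 0.2022, 0.1852]
eef_rot: [0.15, 0.989, 0.0, 0.0]
wrist_force: [-1.1, 0.4, 2.5]
width: -0.0
grasp_force: 1.2
```

servo_tool(
  motion=[
    [[0, 0, -1], 0, 1],
    [[0, 0, -1], 0, 1],
    [[0, 0, -1], 0, 1],
    [[0, 0, -1], 0, 1],
    [[0, 0, 0], 0, 1],
    [[0, 0, 0], 0, 1],
    [[0, 0, 0], 0, 1],
    [[0, 0, 0], 0, 1],
  ],
)

```text
clock: 2.87
ee_pos: [0.5024, 0.2021, 0.182]
eef_rot: [0.15, 0.989, 0.0, 0.0]
wrist_force: [-4.5, 0.8, 12.3]
width: -0.0002
grasp_force: 6.2
```

The wrist force of 12 N is well above the spring force, and the plunger stopped at about 25 mm, so the long standoff is being gauged and I need the tall bin. I'll hold it briefly, then release.

servo_tool(
  motion=[
    [[0, 0, 0], 0, 1],
    [[0, 0, 0], 0, 1],
    [[0, 0, 0], 0, 1],
    [[0, 0, 4], 0, 1],
    [[0, 0, 8], 0, 1],
    [[0, 0, 12], 0, 1],
    [[0, 0, 25], 0, 1],
    [[0, 0, 30], 0, 1],
  ],
)

```text
clock: 3.53
ee_pos: [0.5016, 0.2013, 0.2606]
eef_rot: [0.15, 0.989, -0.001, -0.001]
wrist_force: [0.3, -0.2, 1.3]
width: -0.0002
grasp_force: 0.0
```

servo_tool(
  motion=[
    [[4, -35, 5], 0.08, 1],
    [[5, -35, 0], 0.08, 1],
    [[5, -35, 0], 0.08, 1],
    [[5, -35, 0], 0.08, 1],
    [[5, -35, 0], 0.08, 1],
    [[5, -35, 0], 0.08, 1],
    [[5, -35, 0], 0.08, 1],
    [[5, -35, 0], 0.08, 0.5],
  ],
)

```text
clock: 4.2
ee_pos: [0.5411, -0.0801, 0.266]
eef_rot: [-0.171, 0.985, -0.0, 0.0]
wrist_force: [0.9, -0.2, 0.4]
width: 0.0112
grasp_force: 0.0
```

servo_tool(
  motion=[
    [[5, -35, 0], 0.08, 0],
    [[5, -35, 0], 0, 0],
    [[5, -35, 0], 0, 0],
    [[5, -35, 0], 0, 0],
    [[3, -30, 0], 0, 0],
    [[0, -10, 0], 0, 0],
    [[0, 0, 0], 0, 0],
    [[0, 0, 0], 0, 0],
  ],
)

```text
clock: 4.87
ee_pos: [0.5639, -0.2581, 0.2654]
eef_rot: [-0.208, 0.978, 0.0, -0.0]
wrist_force: [-0.7, 1.4, -0.6]
width: 0.0852
grasp_force: 0.0
```

```bash
python3 - <<'E'
from h import *
s=manip.state();c=snap('wrist','w2');print({k:np.round(s[k],3).tolist() for k in('joint_pos','ee_pos','eef_rot','width')})
T=cloud(snap('top','t2'));S=cloud(snap('scene','s3'))
for P in (T,S):
    m=(abs(P[...,2]-.19)<.012)&(np.hypot(P[...,0]-.502,P[...,1]-.202)<.03);print('knob',m.sum(),np.median(P[m],0) if m.any() else 0)
E
```

```text
{'joint_pos': [0.283, 0.499, 0.075, 1.598, -0.041, 1.047, 2.358], 'ee_pos': [0.564, -0.258, 0.265], 'eef_rot': [-0.208, 0.978, 0.0, -0.0], 'width': 0.085}
knob 98 [0.50005049 0.2015976  0.18886527]
knob 120 [0.50431855 0.20074106 0.18756449]
```

View pics/w2.png

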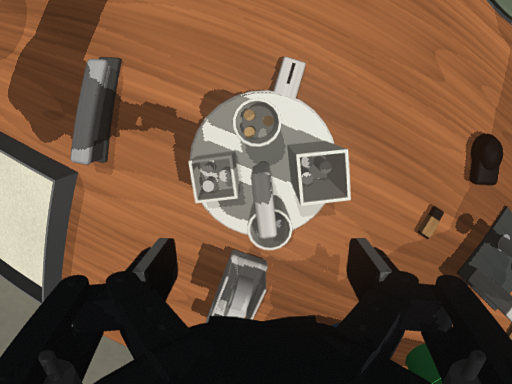

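The plunger is back up. The wrist view shows the tall bin is the right-hand one (325,175), on the +y side. So my earlier reading was flipped: the tall bin lies at about +122° and needs about +65° of turn. I'll turn the gripper half round to stay clear of the joint limit, and measure the tongue direction more carefully.

servo_tool(
  motion=[
    [[0, 0, 0], -0.125, 0],
    [[0, 0, 0], -0.125, 0],
    [[0, 0, 0], -0.125, 0],
    [[0, 0, 0], -0.125, 0],
    [[0, 0, 0], -0.125, 0],
    [[0, 0, 0], -0.125, 0],
    [[0, 0, 0], -0.125, 0],
    [[0, 0, 0], -0.125, 0],
  ],
)

```text
clock: 5.68
ee_pos: [0.5645, -0.2568, 0.2656]
eef_rot: [0.289, 0.957, 0.0, 0.0]
wrist_force: [0.5, 0.7, 0.1]
width: 0.0853
grasp_force: 0.0
```

servo_tool(
  motion=[
    [[0, 0, 0], -0.125, 0],
    [[0, 0, 0], -0.125, 0],
    [[0, 0, 0], -0.125, 0],
    [[0, 0, 0], -0.125, 0],
    [[0, 0, 0], -0.125, 0],
    [[0, 0, 0], -0.125, 0],
    [[0, 0, 0], -0.125, 0],
    [[0, 0, 0], -0.125, 0],
  ],
)

```text
clock: 6.35
ee_pos: [0.5645, -0.2567, 0.2655]
eef_rot: [0.712, 0.702, 0.0, -0.0]
wrist_force: [-0.6, 0.6, 0.1]
width: 0.0855
grasp_force: 0.0
```

servo_tool(
  motion=[
    [[0, 0, 0], -0.125, 0],
    [[0, 0, 0], -0.125, 0],
    [[0, 0, 0], -0.125, 0],
    [[0, 0, 0], -0.125, 0],
    [[0, 0, 0], -0.125, 0],
    [[0, 0, 0], -0.125, 0],
    [[0, 0, 0], -0.125, 0],
    [[0, 0, 0], 0, 0],
  ],
)

```text
clock: 7.02
ee_pos: [0.5646, -0.2567, 0.2652]
eef_rot: [0.943, 0.334, -0.0, -0.0]
wrist_force: [-0.4, 0.7, 0.2]
width: 0.0851
grasp_force: 0.0
```

```bash
python3 - <<'E'
from h import *
s=manip.state();print({k:np.round(s[k],3).tolist() for k in('joint_pos','ee_pos','eef_rot')})
for f in 's','t':
    c=dict(np.load(f'pics/{f}.npz'));P=cloud(c)
    r=np.hypot(P[...,0]-.563,P[...,1]+.26)
    m=(r>.105)&(r<.15)&(P[...,2]>.004)&(P[...,2]<.04)&(P[...,0]<.5)&(c['image'].min(-1)>110)
    q=P[m];print('tongue',len(q),q.mean(0) if len(q) else 0, np.degrees(np.arctan2(q[:,1].mean()+.26,q[:,0].mean()-.563)) if len(q) else 0)
    m=(r<.094)&(P[...,2]>.013)&(P[...,2]<.022);q=P[m].astype(np.float32)
    print('disc',cv2.minEnclosingCircle(q[:,:2]))
    m=(r<.1)&(r>.03)&(P[...,2]>.106)&(P[...,2]<.125);q=P[m]
    print('rim',len(q),q.mean(0),np.degrees(np.arctan2(q[:,1].mean()+.26,q[:,0].mean()-.563)))
E
```

```text
{'joint_pos': [-0.174, 0.628, 0.806, 1.623, -0.494, 1.106, -0.126], 'ee_pos': [0.565, -0.257, 0.265], 'eef_rot': [0.943, 0.334, -0.0, -0.0]}
tongue 21 [ 0.42419524 -0.28055211  0.0102976 ] -171.57769904068067Traceback (most recent call last):
  File "<stdin>", line 9, in <module>
cv2.error: OpenCV(4.12.0) /io/opencv/modules/imgproc/src/shapedescr.cpp:201: error: (-215:Assertion failed) count >= 0 && (depth == CV_32F || depth == CV_32S) in function 'minEnclosingCircle'
```

servo_tool(
  motion=[
    [[-1, -3, 0], -0.12, 0],
    [[0, 0, -20], 0, 0],
    [[0, 0, -20], 0, 0],
    [[0, 0, -20], 0, 0],
    [[0, 0, -20], 0, 0],
    [[0, 0, -15], 0, 0],
    [[0, 0, 0], 0, 0.5],
    [[0, 0, 0], 0, 1],
  ],
  force=40,
)

```text
clock: 7.68
ee_pos: [0.5631, -0.2605, 0.1704]
eef_rot: [0.96, 0.281, -0.0, -0.0]
wrist_force: [1.2, 0.1, -0.2]
width: 0.0638
grasp_force: 0.0
```

servo_tool(
  motion=[
    [[0, 0, 0], 0, 1],
    [[0, 0, 0], 0, 1],
    [[0, 0, 0], 0, 1],
    [[0, 0, 0], 0, 1],
    [[0, 0, 0], 0, 1],
    [[0, 0, 0], 0, 1],
    [[0, 0, 0], 0, 1],
    [[0, 0, 0], 0, 1],
  ],
)

```text
clock: 8.35
ee_pos: [0.5615, -0.2577, 0.1705]
eef_rot: [0.96, 0.28, -0.001, -0.004]
wrist_force: [-21.0, 25.2, 21.0]
width: 0.0135
grasp_force: 43.0
```

```bash
python3 - <<'E'
from h import *
s=manip.state();print({k:np.round(s[k],3).tolist() for k in('joint_pos','ee_pos','eef_rot','wrist_force','width')})
for f in 's','t':
    c=dict(np.load(f'pics/{f}.npz'));P=cloud(c)
    r=np.hypot(P[...,0]-.563,P[...,1]+.26)
    m=(r>.105)&(r<.15)&(P[...,2]>.004)&(P[...,2]<.04)&(P[...,0]<.5)&(c['image'].min(-1)>110)
    q=P[m];print('tongue',len(q),q.mean(0), np.degrees(np.arctan2(q[:,1].mean()+.26,q[:,0].mean()-.563)))
    m=(r<.1)&(r>.03)&(P[...,2]>.106)&(P[...,2]<.125);q=P[m]
    print('rim',len(q),q.mean(0),np.degrees(np.arctan2(q[:,1].mean()+.26,q[:,0].mean()-.563)))
E
```

```text
{'joint_pos': [-0.135, 0.737, 0.751, 1.711, -0.606, 0.947, -0.146], 'ee_pos': [0.561, -0.258, 0.171], 'eef_rot': [0.96, 0.28, -0.001, -0.004], 'wrist_force': [-21.045, 25.222, 21.029], 'width': 0.013}
tongue 21 [ 0.42419524 -0.28055211  0.0102976 ] -171.57769904068067
rim 170 [ 0.53573926 -0.20181615  0.11321801] 115.10438985675722
tongue 89 [ 0.43938732 -0.27730033  0.01264682] -172.0328632065123
rim 67 [ 0.53399424 -0.21040736  0.11649859] 120.32252827400971
```

Gripped. The lateral force means the fin's axis is about 3 mm off, so I'll shift to relax it and then turn +66°.

servo_tool(
  motion=[
    [[-1, 2, 1], 0, 1],
    [[-1, 1, 1], 0, 1],
    [[0, 0, 0], 0.1, 1],
    [[0, 0, 0], 0.1, 1],
    [[0, 0, 0], 0.1, 1],
    [[0, 0, 0], 0.1, 1],
    [[0, 0, 0], 0.1, 1],
    [[0, 0, 0], 0.1, 1],
  ],
)

```text
clock: 9.02
ee_pos: [0.5608, -0.2572, 0.1709]
eef_rot: [0.833, 0.553, -0.001, -0.001]
wrist_force: [5.1, -1.2, -27.8]
width: 0.0135
grasp_force: 42.8
```

servo_tool(
  motion=[
    [[0, 0, 0], 0.1, 1],
    [[0, 0, 0], 0.1, 1],
    [[0, 0, 0], 0.1, 1],
    [[0, 0, 0], 0.1, 1],
    [[0, 0, 0], 0.1, 1],
    [[0, 0, 0], 0.06, 1],
    [[0, 0, 0], 0, 1],
    [[0, 0, 0], 0, 1],
  ],
)

```text
clock: 9.68
ee_pos: [0.5603, -0.2572, 0.1709]
eef_rot: [0.65, 0.76, -0.0, -0.002]
wrist_force: [1.6, 1.4, -25.4]
width: 0.0135
grasp_force: 43.2
```

```bash
python3 - <<'E'
from h import *
s=manip.state();print({k:np.round(s[k],3).tolist() for k in('joint_pos','ee_pos','eef_rot','wrist_force','moment','width','grasp_force')})
w=snap('wrist','w4')
t=snap('top','t4');S=snap('scene','s4')
for c in(t,S):
    P=cloud(c);r=np.hypot(P[...,0]-.5615,P[...,1]+.2577)
    m=(r<.1)&(r>.03)&(P[...,2]>.106)&(P[...,2]<.125);q=P[m]
    if len(q):print('rim',len(q),q.mean(0),np.degrees(np.arctan2(q[:,1].mean()+.2577,q[:,0].mean()-.5615)))
    m=(abs(P[...,2]-.19)<.012)&(np.hypot(P[...,0]-.502,P[...,1]-.202)<.03);print('knob',m.sum(),np.median(P[m],0) if m.any() else 0)
cv2.imwrite('pics/f.png',np.hstack([cv2.resize(w['image'][:,:,::-1],(400,300)),cv2.resize(S['image'][200:320,130:290,::-1],(400,300))]))
E
```

```text
{'joint_pos': [0.041, 0.644, 0.445, 1.708, -0.344, 0.871, 0.789], 'ee_pos': [0.56, -0.257, 0.171], 'eef_rot': [0.65, 0.76, -0.0, -0.002], 'wrist_force': [1.571, 1.373, -25.39], 'moment': [0.092, -0.506, 0.053], 'width': 0.014, 'grasp_force': 43.172}
knob 97 [0.49979103 0.20181741 0.18949117]
rim 119 [ 0.50142962 -0.28088604  0.1130885 ] -158.89434927070275
knob 121 [0.50444948 0.20074632 0.18750469]
```

View pics/f.png

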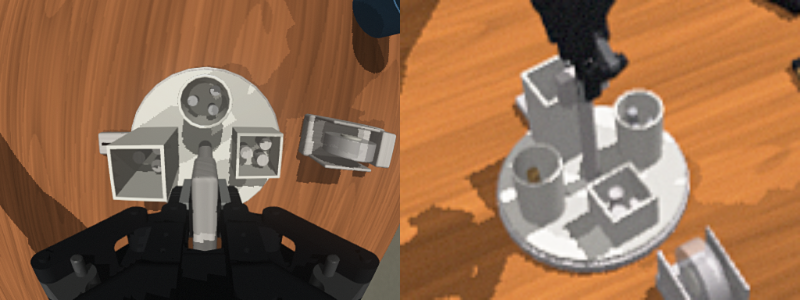

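The wrist half shows the tall bin (140,170) turned to the tongue (105,143), straight left of the hub. The fin is gripped, the bin heading is about -171° and the tongue about -171°. I'll hold still briefly, then hand in.

servo_tool(
  motion=[
    [[0, 0, -1], 0, 1],
    [[0, 0, 0], 0, 1],
    [[0, 0, 0], 0, 1],
    [[0, 0, 0], 0, 1],
    [[0, 0, 0], 0, 1],
    [[0, 0, 0], 0, 1],
    [[0, 0, 0], 0, 1],
    [[0, 0, 0], 0, 1],
  ],
)

```text
clock: 10.5
ee_pos: [0.5603, -0.2572, 0.1708]
eef_rot: [0.65, 0.76, -0.0, -0.001]
wrist_force: [-3.5, 5.5, -11.2]
width: 0.0135
grasp_force: 45.3
```

```bash
python3 -c "
from workcell import manip
print(manip.state()['wrist_force'],manip.state()['grasp_force']);print(manip.job_done())"
```

```text
[ -3.46508147   5.45441988 -11.18427409] 45.30416250228882
the job is handed in; nothing more can be done
None
```

Job handed in at 10.5 s (no verdict was returned): the gauge read about 25 mm, so the long standoff is under the foot; the plunger sprang back up, and the tall bin is at the front within an estimated 2–3°, with the fin handle gripped at about 45 N.

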